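# Close up the row of blanks in the sanding jig

### The job

Push the row of four pine blanks along the jig's rail, all together as one touching train, until the first is hard against the end stop; then push the wooden keeper round until it stands square across the channel behind the last blank. Push only: do not lift any blank, do not let the row come apart on the way, and leave everything else on the bench where it is. Finish with the hand clear of everything.

Things in the scene. Friction and masses are not known exactly. Their poses are not given: they have to be found in the camera images.
- jig: Sanding jig fixed to the bench: plywood base 130 (x) x 420 (y) x 18 mm with a channel 47 mm wide, open at the +y end. Origin: on the bench surface, on the channel's centre line, half-way along. y runs along the rail, away from the end stop; x across the channel, away from the robot; z up.
- channel (a point): Middle of the channel floor, at (0, 0, 18) mm in the jig frame. On the channel's +x side (x 23.5 to 45.5 mm) runs an aluminium rail, top at z 34 mm; on its -x side (x -33.5 to -23.5 mm) a wooden batten, top at z 26 mm.
- stop_face (a point): Centre of the end stop's face that meets the row, at (0, -170, 38) mm in the jig frame. The stop is a fixed dark wooden block 47 mm wide, top at z 52 mm. With the row home, the tail blank's rear face is at jig y -10 mm.
- keeper (a joint): Keeper angle, rad. 0: bar parallel to the rail, reaching towards jig +y beside the channel on the robot's side. Negative (it starts at -0.4 to 0): its end swung out towards the robot. It grows as the end swings in over the channel (clockwise from above), to a hard limit at 1.57, square across it. It stays where left; about 1 N at its end turns it.
- keeper_pivot (a point): On the keeper's upright bolt, half-way up the bar, at (-45, 2, 38) mm in the jig frame. The keeper is a plain wooden bar 18 mm wide and 20 mm high, z 28 to 48 mm. Square across, it stands 3 mm behind a row that is fully home; a row not home is in its way.
- keeper_end (a point): Middle of the keeper's free end, 62 mm from the bolt's axis, half-way up the bar (38 mm above the bench).
- blank1_center (a point): Centre (half-way up) of the leading blank, nearest the end stop, a loose pine blank, 40 mm along the rail, 45 mm across, 40 mm high, about 45 g, standing on the channel floor, so its top is 58 mm above the bench. The four start as one touching row, 50 to 130 mm short of the stop.
- blank2_center (a point): Centre (half-way up) of the one second from the stop, a loose pine blank, 40 mm along the rail, 45 mm across, 40 mm high, about 45 g, standing on the channel floor, so its top is 58 mm above the bench. The four start as one touching row, 50 to 130 mm short of the stop.
- blank3_center (a point): Centre (half-way up) of the one third from the stop, a loose pine blank, 40 mm along the rail, 45 mm across, 40 mm high, about 45 g, standing on the channel floor, so its top is 58 mm above the bench. The four start as one touching row, 50 to 130 mm short of the stop.
- blank4_center (a point): Centre (half-way up) of the tail blank of the row, farthest from the stop, a loose pine blank, 40 mm along the rail, 45 mm across, 40 mm high, about 45 g, standing on the channel floor, so its top is 58 mm above the bench. The four start as one touching row, 50 to 130 mm short of the stop.
- glue: Bystander, leave alone: white glue bottle, 56 mm wide, 160 mm tall, standing beyond the rail near the end stop.
- tape: Bystander, leave alone: tape measure, 62 x 34 x 60 mm, beyond the rail.
- offcut: Bystander, leave alone: strip of wood 35 x 120 x 22 mm lying on the robot's side of the jig, towards the stop end.
- sandblock: Bystander, leave alone: cork sanding block 70 x 110 x 34 mm on the bench.
- hammer: Bystander, leave alone: hammer lying on the bench.
- mug: Bystander, leave alone: mug, 80 mm wide, 95 mm tall, on the bench.
- blank1: The blank of blank1_center, taken at the centre of its underside; same axes as the jig.
- blank2: The blank of blank2_center, taken at the centre of its underside; same axes as the jig.
- blank3: The blank of blank3_center, taken at the centre of its underside; same axes as the jig.
- blank4: The blank of blank4_center, taken at the centre of its underside; same axes as the jig.
Mind the look-alikes: they are no part of the job. Leave any green look-alike of the blank2 alone.

How it is judged (in metres and radians):
On the way, in this order (a step that is already met when the one before it is completed fails the run):
1. all four blanks are home as a closed row against the end stop, before the keeper is swung across (y of blank1_center in the frame of jig below -0.146 m and y of blank2_center in the frame of jig below -0.106 m and y of blank3_center in the frame of jig below -0.066 m and y of blank4_center in the frame of jig below -0.026 m and x of blank1_center in the frame of jig between -0.006 and 0.006 m and z of each of blank1_center, blank2_center, blank3_center, blank4_center in the frame of jig below 0.042 m and angle between each of blank1_center, blank2_center, blank3_center, blank4_center's own z axis and vertical below 0.08 rad and x of blank2_center in the frame of jig between -0.006 and 0.006 m and x of blank3_center in the frame of jig between -0.006 and 0.006 m and x of blank4_center in the frame of jig between -0.006 and 0.006 m and value of joint keeper below 0.9 rad), for 0.2 s.
2. the keeper is square across the channel behind the row (value of joint keeper above 1.45 rad), for 0.2 s.
At the end, for the whole second after the job is handed in: Each blank stands in the channel within 4 mm of its place in a closed row against the end stop, upright, on the floor, at rest; the keeper is within 0.12 rad of square across the channel behind the last blank (y of blank1_center in the frame of jig below -0.146 m and y of blank2_center in the frame of jig below -0.106 m and y of blank3_center in the frame of jig below -0.066 m and y of blank4_center in the frame of jig below -0.026 m and x of blank1_center in the frame of jig between -0.006 and 0.006 m and z of each of blank1_center, blank2_center, blank3_center, blank4_center in the frame of jig below 0.042 m and angle between each of blank1_center, blank2_center, blank3_center, blank4_center's own z axis and vertical below 0.08 rad and x of blank2_center in the frame of jig between -0.006 and 0.006 m and x of blank3_center in the frame of jig between -0.006 and 0.006 m and x of blank4_center in the frame of jig between -0.006 and 0.006 m and value of joint keeper above 1.45 rad and linear speed of each of blank1, blank2, blank3, blank4 below 0.01 m/s); the robot touches nothing.
It fails at once if a blank is lifted off the channel floor (over 8 mm) or tipped (over 0.25 rad) (z of any of blank1_center, blank2_center, blank3_center, blank4_center in the frame of jig above 0.046 m or angle between any of blank1_center, blank2_center, blank3_center, blank4_center's own z axis and vertical above 0.25 rad).
It fails at once if the row comes apart: a gap of more than 10 mm between neighbours (distance between blank1_center and blank2_center above 0.05 m or distance between blank2_center and blank3_center above 0.05 m or distance between blank3_center and blank4_center above 0.05 m).
It fails at once if a bystander is moved more than 15 mm (distance of any of glue, tape, offcut, sandblock, hammer, mug from where it was at the start of the episode above 0.015 m).
It also fails if it takes over 51 s, if anything falls off the work surface, if the arm or the gripper's body presses on something with over 40 N, if the wrist force passes 120 N, or if a joint passes its speed limit or range.

### The arm

A 6-joint arm with a two-finger parallel gripper is mounted at the origin on the work surface. World frame = base frame: x ahead of the robot, y to its left, z up, the work surface at z = 0. Lengths are in m, angles in degrees, forces in N, time in s.
With the tool pointing down it reaches from about 0.3 to 0.75 m from the base axis. Payload 8.5 kg.
Tool frame: the origin (TCP) lies at the very end of the fingers, on their centre line; the grasp point (between the pads) lies 19 mm behind it (env.tcp_to_grasp is the distance from the TCP to the grasp point, in m); z points along the fingers, y is the line along which they close (so a half turn about z gives the same grasp; the last joint's range is limited). The gripper opens to 85 mm and grips with 20 to 120 N. Pads are 22 mm wide; open, the fingers measure 114 mm over their backs; the gripper's body (76 mm by 85 mm) begins 54 mm behind the grasp point. The pads swing forward as they close: fully open they stand 13 mm farther back than shut.
Start: joints at [63.352, 21.807, 74.336, -0, 83.858, -12.336], TCP at [0.136, 0.533, 0.231] pointing down, gripper open.
Joint ranges: [-178.18, 178.18], [-50.72, 133.34], [12.68, 142.11], [-81.47, 261.47], [9.98, 163.14], [-165.26, 165.26]. Speed limits (degrees/s): [136.94, 136.94, 180, 180, 180, 180].

### API

Orientations are given as a 3x3 rotation matrix whose columns are the frame's x, y, z axes.
In Python, from rig import status, get_image, env gives the robot as it stands.
- The arm moves only by the shell command python3 -m handwheel 'ROWS' [FORCE]. ROWS is text: rows parted by semicolons, each of 7 numbers parted by spaces: the shift along the world's x, y, z in cm, then the turn, a rotation vector about the world's x, y, z in degrees, then the opening, from 0 (shut) to 1 (fully open). In form: dx dy dz wx wy wz gripper; .... A call has 1 to 8 rows; each row is the pose to reach, as a shift and turn from the pose commanded when the call began; what a row does not reach only later rows make up. A row lasts 1/12 s, in which the tool goes at most 41.7 mm and 7.16 degrees, less where a joint would pass 70% of its speed; a pose out of reach is approached as far as the arm can. A call with a gripper value outside its range is refused whole. The fingers move at their own pace and stop on an object; FORCE is the grip in N (left out, the last holds). Time passes only in rows, so rows that repeat a pose let the fingers close. It gives the time, the measured TCP pose, the force, the opening and the grip force at its end, in the units of the state.
- status.observe(): the state, without advancing time (a new reading comes with each control period).
- get_image(name): name is "side" or "top"; returns a dict with "color" (400x640x3 uint8, red, green, blue), "vertical_fov" (degrees; the focal length in pixels is half the picture's height over the tangent of half this angle, whatever the lens; pixels are square), "cx", "cy" (the principal point, pixels), "k1" (the pictures are not rectified: a ray, as slopes to the right and down, at radius r is drawn at 1 + k1 r^2 times it, then the intrinsics apply), "xyz" and "orientation" of the camera in the world. Camera axes: x right, y down, z forward; pixel columns grow to the right and rows downward; lengths in m; the calibration is good to about 2 mm. A picture is of the moment at which its call begins. There is no depth.
- env.close_job(): hands the job in; it is judged then, once.
The state is a dict: "time_s": time; "q": joint angles; "qvel": joint speeds; "joint_efforts": joint torques, N m; "position": TCP position; "tool_rot": TCP orientation; "ft_force": force on the tool from outside, world axes, zero at the start; "wrist_torque": the same for the moment, N m; "grip_width": finger opening in m; "gripper_force": force on a finger pad.
Only numpy, scipy, OpenCV 4.12 (cv2) and the standard library are available. Lean on these libraries where they do the work, as an engineer would, in place of code of your own. Each camera call takes 0.05 s, during which the arm holds its last target. There are 200 camera calls.

## Working session

There is one attempt and no reset: what is moved stays moved. The work goes in short steps, Python scripts to look and compute and a shell command to move; the robot and the scene stay as the last step left them, time stands still between calls to the robot, and variables do not carry over. Pictures are saved under pics/ and viewed, at most 10 in all, crops included, and the job is handed in when it is done.

```bash
ls; mkdir -p pics
python3 - <<'E'
from rig import status,get_image,env
import cv2,pickle
d={}
for n in("top","side"):
    im=get_image(n); d[n]=im
    cv2.imwrite(f"pics/{n}0.png",im["color"][:,:,::-1])
    print(n,{k:v for k,v in im.items() if k!="color"})
pickle.dump(d,open("im0.pkl","wb"))
print(status.observe())
E
```

```text
pics
top {'vertical_fov': 56.38714173086283, 'cx': 317.05770195431546, 'cy': 197.0062790893076, 'k1': -0.0014419345470440606, 'xyz': array([ 0.51164881, -0.02326518,  1.00668861]), 'orientation': array([[-0.01645147, -0.99874702,  0.04726248],
       [-0.99976948,  0.01577929, -0.01456034],
       [ 0.01379632, -0.04749112, -0.99877638]])}
side {'vertical_fov': 44.66667170294524, 'cx': 322.35441057870423, 'cy': 202.15504061834807, 'k1': -0.10726382828974507, 'xyz': array([0.24558679, 0.84809506, 1.20320745]), 'orientation': array([[-9.36460609e-01, -2.70920704e-01,  2.22808213e-01],
       [-3.50772617e-01,  7.23846367e-01, -5.94142245e-01],
       [-3.13480087e-04, -6.34545829e-01, -7.72885174e-01]])}
{'time_s': 0.1, 'q': array([ 6.33520837e+01,  2.18370521e+01,  7.43781654e+01, -3.28787756e-03,
        8.38601480e+01, -1.23356079e+01]), 'qvel': array([ 0.01683545, -0.13314298, -0.15106222,  0.09257733, -0.0558904 ,
        0.12369906]), 'joint_efforts': array([ 3.91834808e-03, -4.49222660e+01, -2.31659228e+01, -1.36134836e-04,
        3.59368685e-03,  1.69126417e-05]), 'position': array([0.13585666, 0.53268144, 0.23078748]), 'tool_rot': array([[-9.68964114e-01,  2.47200841e-01, -5.38960604e-04],
       [ 2.47201326e-01,  9.68963395e-01, -1.20124633e-03],
       [ 2.25283994e-04, -1.29719636e-03, -9.99999133e-01]]), 'ft_force': array([-1.0676742 , -0.09454568, -0.69657512]), 'wrist_torque': array([ 0.02588201, -0.02202182, -0.03297393]), 'gripper_force': 0.0, 'grip_width': 0.08556238289512466}
```

View pics/top0.png

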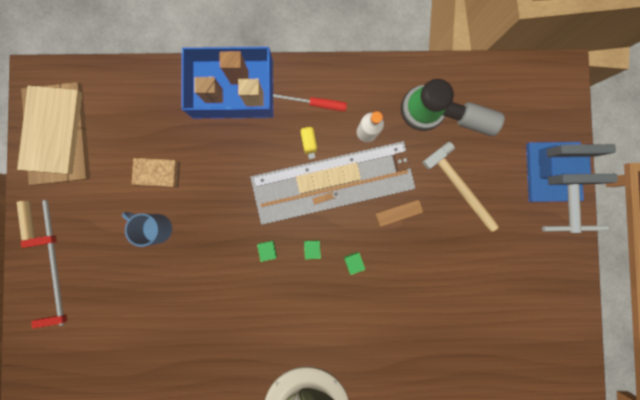

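View pics/side0.png

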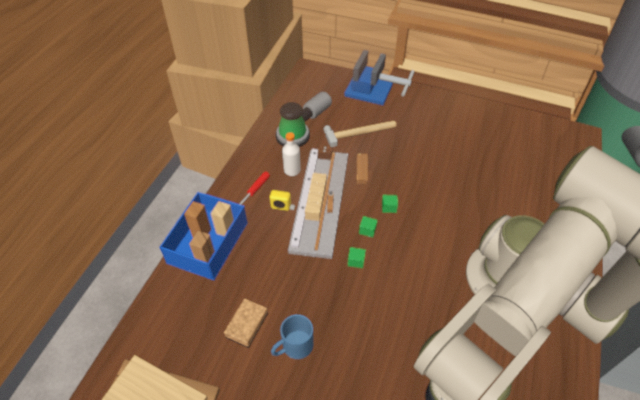

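The top view shows the jig running from (257,200) to (408,165), with the row at columns 297–360, the keeper near (325,198) and the stop at the right. The side view agrees. Next I'll view one enlarged crop.

```bash
cat > h.py <<'E'
import numpy as np,cv2
def K(im):
    f=200/np.tan(np.radians(im["vertical_fov"]/2)); return np.array([[f,0,im["cx"]],[0,f,im["cy"]],[0,0,1]])
def ray(im,uv,z):
    n=cv2.undistortPoints(np.array(uv,float).reshape(-1,1,2),K(im),np.array([im["k1"],0,0,0.]))[:,0]
    d=np.c_[n,np.ones(len(n))]@im["orientation"].T
    return im["xyz"]+d*((z-im["xyz"][2])/d[:,2])[:,None]
def proj(im,P):
    R=im["orientation"]; 
    return cv2.projectPoints(np.atleast_2d(P).astype(float),cv2.Rodrigues(R.T)[0],-R.T@im["xyz"],K(im),np.array([im["k1"],0,0,0.]))[0][:,0]
def crop(im,x0,y0,w,h,s,fn):
    cv2.imwrite(fn,cv2.resize(im["color"][y0:y0+h,x0:x0+w,::-1],None,fx=s,fy=s,interpolation=cv2.INTER_CUBIC))
E
python3 - <<'E'
import pickle;from h import *
d=pickle.load(open("im0.pkl","rb"))
crop(d["top"],245,130,180,100,4.4,"pics/c1.png")
crop(d["side"],280,140,100,125,4.8,"pics/c2.png")
E
```

```text
(no output)
```

View pics/c1.png

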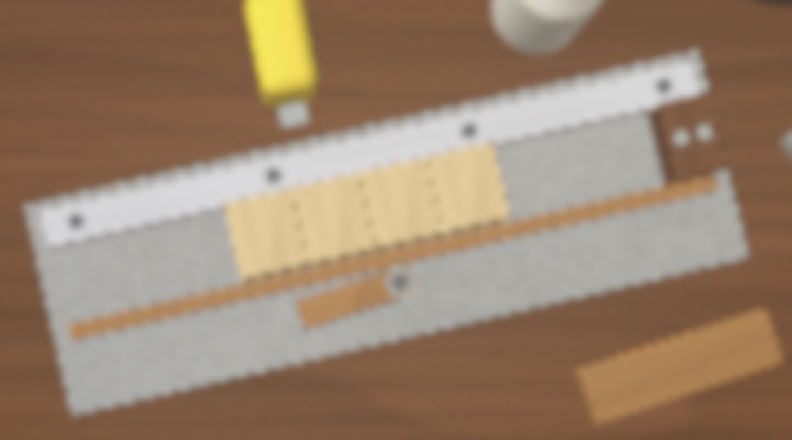

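View pics/c2.png

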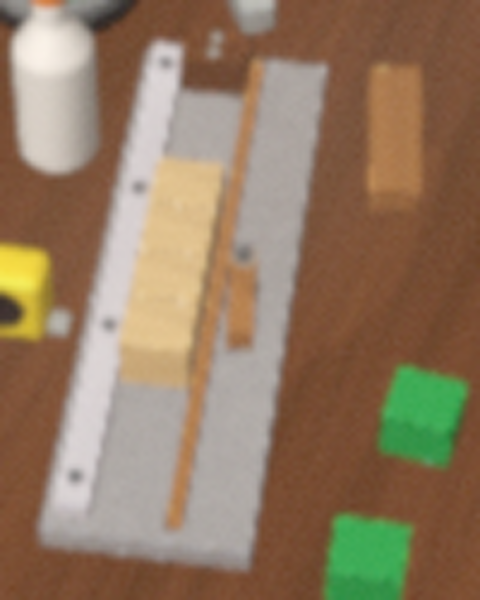

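The crops show base corners at crop1 (25,205), (72,415) and (748,258), the row tail edge at (228,205)–(242,280), the stop face at (655,112)–(668,185), the bolt at (400,282) and the keeper end at (303,316).

```bash
cat > fit.py <<'E'
import pickle;from h import *
from scipy.optimize import least_squares
d=pickle.load(open("im0.pkl","rb"))
T,S=d["top"],d["side"]
ct=lambda p:np.array([245,130])+(np.array(p,float)+.5)/4.4-.5
cs=lambda p:np.array([280,140])+(np.array(p,float)+.5)/4.8-.5
# [jig pts, image, px]; unknown x of base edges xa,xb
def model(p):
    x,y,a,row,ka,xn=p
    k=np.array([-45,2,38]);u=np.array([-np.sin(-ka),np.cos(-ka),0]) if 0 else np.array([np.sin(ka),np.cos(ka),0])
    n=np.array([u[1],-u[0],0]);e=k+62*u+[0,0,10]
    J=[(T,[xn,210,18],ct((72,415))),(T,[xn,-210,18],ct((748,258))),(T,[45.5,-210,34],ct((697,50))),
       (T,[22.5,row,58],ct((228,205))),(T,[-22.5,row,58],ct((242,280))),(T,[22.5,row-160,58],ct((492,145))),(T,[-22.5,row-160,58],ct((508,217))),
       (T,[-45,2,48],ct((400,282))),(T,e+9*n,ct((297,305))),(T,e-9*n,ct((308,329))),
       (T,[-23.5,-170,52],ct((668,185))),
       (S,[xn,210,18],cs((250,555))),(S,[xn,-210,18],cs((327,65))),(S,[45.5,-210,34],cs((155,40))),
       (S,[22.5,row,58],cs((122,345))),(S,[-22.5,row,58],cs((188,350)))]
    c,s=np.cos(a),np.sin(a);R=np.array([[c,-s,0],[s,c,0],[0,0,1]])
    r=[]
    for im,P,px in J:
        W=R@np.array(P,float)/1000+[x,y,0]; r.append(proj(im,W)[0]-px)
    return np.array(r)
s=least_squares(lambda p:model(p).ravel(),[.55,-.03,-.2,80,0.,-70],x_scale=[.01,.01,.1,10,.1,10],loss="soft_l1")
print(s.x,np.degrees(s.x[2]));print(model(s.x).round(1).tolist())
x,y,a=s.x[:3];c,s_=np.cos(a),np.sin(a)
def W(P): return np.array([[c,-s_,0],[s_,c,0],[0,0,1]])@np.array(P,float)/1000+[x,y,0]
if __name__=="__main__":
    row=s.x[3];ka=s.x[4]
    for n,P in dict(tail=[0,row,48],home=[0,-10,48],pivot=[-45,2,38],kend=[-45+62*np.sin(ka),2+62*np.cos(ka),38]).items(): print(n,W(P).round(4))
E
python3 fit.py
```

```text
[ 6.09123486e-01 -7.60280590e-02  2.18628365e-01  9.06912441e+01
 -1.19114013e-01 -7.57243288e+01] 12.5264825756448
[[-0.4, 0.0], [-0.3, -1.1], [1.7, 1.1], [-1.1, -0.3], [-0.2, -0.3], [-0.2, -1.1], [0.3, -0.5], [-0.4, 0.0], [-0.8, -0.2], [-0.9, 0.9], [1.6, -1.6], [1.0, -0.0], [0.3, 0.2], [1.2, -1.4], [0.4, -0.6], [1.5, 0.0]]
tail [0.5895 0.0125 0.048 ]
home [ 0.6113 -0.0858  0.048 ]
pivot [ 0.5648 -0.0838  0.038 ]
kend [ 0.5442 -0.0253  0.038 ]
```

Fit residuals are about 1 px (roughly 3 mm): jig yaw is 12.5°, and the tail face is at jig y ≈ 91. I'll close the gripper and go above the spot behind the tail, with the finger line across the channel.

```bash
python3 -m handwheel '3 -3.2 0 0 0 -4 0; 6 -6.5 0 0 0 -8 0; 9 -9.8 0 0 0 -12 0; 12 -13 0 0 0 -16 0; 14.8 -16.2 0 0 0 -20 0; 17.5 -19.2 0 0 0 -24 0; 20 -22 0 0 0 -28 0; 22.3 -24.3 0 0 0 -32 0'
```

```text
time_s: 0.77
position: [0.3598, 0.2878, 0.2312]
tool_rot: [[-0.688, 0.726, -0.0], [0.726, 0.688, -0.0], [0.0, -0.0, -1.0]]
ft_force: [1.6, 0.7, -0.9]
grip_width: 0.0002
gripper_force: 0.0
```

```bash
python3 -m handwheel '3 -3.2 0 0 0 -4 0; 6 -6.5 0 0 0 -8 0; 9 -9.8 -1 0 0 -12 0; 12 -13 -2 0 0 -16 0; 15 -16.2 -4 0 0 -20 0; 18 -19.2 -6 0 0 -24 0; 20.5 -22 -8 0 0 -28 0; 22.2 -24.2 -10 0 0 -31 0'
python3 - <<'E'
from rig import get_image,status
from h import *
import pickle
im=get_image("top");pickle.dump(im,open("im1.pkl","wb"))
s=get_image("side");p=status.observe()["position"];print(p,proj(im,p),proj(s,p))
a=cv2.resize(im["color"][130:230,245:425,::-1],None,fx=4.4,fy=4.4,interpolation=cv2.INTER_CUBIC)
b=cv2.resize(s["color"][140:265,240:380,::-1],None,fx=3.5,fy=3.5,interpolation=cv2.INTER_CUBIC)
cv2.imwrite("pics/t1.png",b)
E
```

```text
time_s: 1.43
position: [0.5731, 0.0573, 0.1397]
tool_rot: [[-0.216, 0.976, 0.001], [0.976, 0.216, -0.0], [-0.0, 0.001, -1.0]]
ft_force: [2.0, 0.9, 0.2]
grip_width: 0.0001
gripper_force: 0.0
[0.57268506 0.05520839 0.13609423] [[277.88846575 189.13736745]] [[312.44640443 207.34301147]]
```

View pics/t1.png

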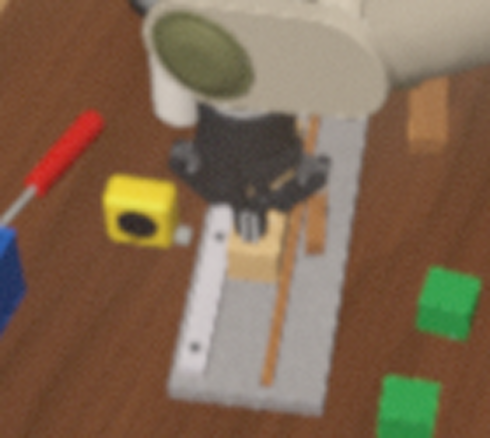

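The side crop shows the shut fingertips at about (250,240), matching the projected (253,235), so the calibration holds. The arm was still catching up, so I'll let it settle and go lower.

```bash
python3 -m handwheel '0 0 0 0 0 0 0; 0 0 0 0 0 0 0; 0 0 -1.5 0 0 0 0; 0 0 -3 0 0 0 0; 0 0 -4.5 0 0 0 0; 0 0 -4.5 0 0 0 0; 0 0 -4.5 0 0 0 0' && python3 -c "
import fit,numpy as np;from rig import status
p=status.observe()['position'];print(p,fit.W([0,125,33]),fit.W([0,0,0]))
c,s=fit.c,fit.s_;d=p-fit.W([0,0,0]);print((np.array([c*d[0]+s*d[1],-s*d[0]+c*d[1],d[2]])*1000).round(1))"
```

```text
time_s: 2.12
position: [0.5713, 0.06, 0.0962]
tool_rot: [[-0.221, 0.975, 0.0], [0.975, 0.221, 0.0], [0.0, 0.0, -1.0]]
ft_force: [-0.2, -0.1, -0.1]
grip_width: 0.0001
gripper_force: 0.0
[ 6.09123486e-01 -7.60280590e-02  2.18628365e-01  9.06912441e+01
 -1.19114013e-01 -7.57243288e+01] 12.5264825756448
[[-0.4, 0.0], [-0.3, -1.1], [1.7, 1.1], [-1.1, -0.3], [-0.2, -0.3], [-0.2, -1.1], [0.3, -0.5], [-0.4, 0.0], [-0.8, -0.2], [-0.9, 0.9], [1.6, -1.6], [1.0, -0.0], [0.3, 0.2], [1.2, -1.4], [0.4, -0.6], [1.5, 0.0]]
[0.57127263 0.06000859 0.09616389] [0.58201213 0.04599642 0.033     ] [ 0.60912349 -0.07602806  0.        ]
[ -7.4 141.   96.2]
```

```bash
python3 -m handwheel '0.9 -0.7 0 0 0 0 0; 0.9 -0.7 -2 0 0 0 0; 0.9 -0.7 -4 0 0 0 0; 0.9 -0.7 -5.5 0 0 0 0; 0.9 -0.7 -6.8 0 0 0 0; 0.9 -0.7 -6.8 0 0 0 0; 0.9 -0.7 -6.8 0 0 0 0'
python3 - <<'E'
from rig import get_image,status
from h import *
s=get_image("side");print(status.observe()["position"],status.observe()["ft_force"])
b=cv2.resize(s["color"][140:265,240:380,::-1],None,fx=4.5,fy=4.5,interpolation=cv2.INTER_CUBIC)
cv2.imwrite("pics/t2.png",b)
E
```

```text
time_s: 2.7
position: [0.5815, 0.0518, 0.0282]
tool_rot: [[-0.22, 0.976, 0.001], [0.976, 0.22, -0.0], [-0.0, 0.001, -1.0]]
ft_force: [0.7, -0.1, 0.8]
grip_width: 0.0003
gripper_force: 0.0
[0.58169848 0.05181263 0.02871557] [-0.02189446  0.61674803  0.33475512]
```

View pics/t2.png

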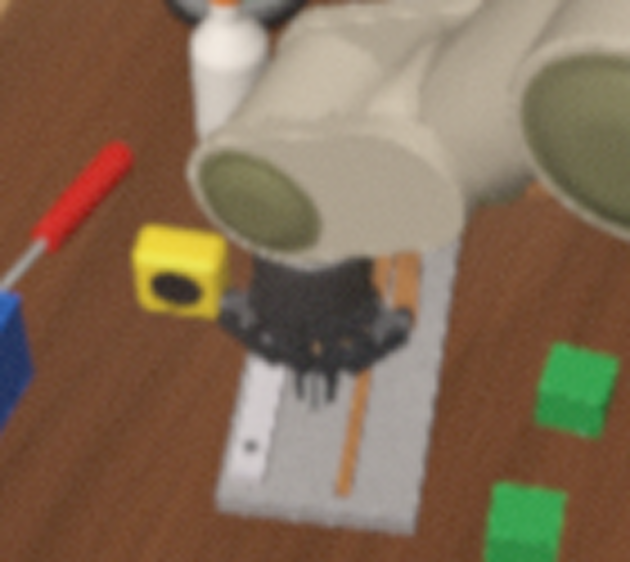

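The finger stands centred in the channel at about (317,400), well behind the row and clear of everything. I'll approach slowly to contact.

```bash
python3 -m handwheel '0.11 -0.5 0 0 0 0 0; 0.22 -1 0 0 0 0 0; 0.33 -1.5 0 0 0 0 0; 0.41 -1.85 0 0 0 0 0; 0.48 -2.15 0 0 0 0 0; 0.53 -2.4 0 0 0 0 0; 0.59 -2.65 0 0 0 0 0; 0.65 -2.9 0 0 0 0 0'; python3 -m handwheel '0.05 -0.25 0 0 0 0 0; 0.11 -0.5 0 0 0 0 0; 0.17 -0.75 0 0 0 0 0; 0.22 -1 0 0 0 0 0; 0.28 -1.25 0 0 0 0 0; 0.33 -1.5 0 0 0 0 0; 0.39 -1.75 0 0 0 0 0; 0.44 -2 0 0 0 0 0'
```

```text
time_s: 3.42
position: [0.5871, 0.0229, 0.0274]
tool_rot: [[-0.22, 0.976, -0.0], [0.976, 0.22, 0.0], [0.0, -0.0, -1.0]]
ft_force: [-1.1, 0.7, 0.5]
grip_width: 0.0001
gripper_force: 0.7
time_s: 4.08
position: [0.5916, 0.0028, 0.0273]
tool_rot: [[-0.22, 0.976, -0.0], [0.976, 0.22, 0.0], [0.0, -0.0, -1.0]]
ft_force: [-0.8, 1.5, 0.6]
grip_width: 0.0002
gripper_force: 0.7
```

```bash
python3 -m handwheel '0.08 -0.35 0 0 0 0 0; 0.16 -0.7 0 0 0 0 0; 0.23 -1.05 0 0 0 0 0; 0.31 -1.4 0 0 0 0 0; 0.39 -1.75 0 0 0 0 0; 0.47 -2.1 0 0 0 0 0; 0.54 -2.45 0 0 0 0 0; 0.62 -2.8 0 0 0 0 0'; python3 -m handwheel '0.08 -0.35 0 0 0 0 0; 0.16 -0.7 0 0 0 0 0; 0.23 -1.05 0 0 0 0 0; 0.31 -1.4 0 0 0 0 0; 0.39 -1.75 0 0 0 0 0; 0.47 -2.1 0 0 0 0 0; 0.54 -2.45 0 0 0 0 0; 0.62 -2.8 0 0 0 0 0'; python3 -m handwheel '0.05 -0.25 0 0 0 0 0; 0.11 -0.5 0 0 0 0 0; 0.17 -0.75 0 0 0 0 0; 0.22 -1 0 0 0 0 0; 0.26 -1.15 0 0 0 0 0; 0.29 -1.3 0 0 0 0 0'
```

```text
time_s: 4.75
position: [0.5978, -0.0253, 0.0274]
tool_rot: [[-0.22, 0.976, -0.0], [0.976, 0.22, -0.0], [-0.0, -0.0, -1.0]]
ft_force: [-0.4, 1.5, -0.1]
grip_width: -0.0001
gripper_force: 0.7
time_s: 5.42
position: [0.604, -0.0533, 0.0274]
tool_rot: [[-0.22, 0.976, -0.0], [0.976, 0.22, 0.0], [0.0, -0.0, -1.0]]
ft_force: [-0.4, 1.4, 1.0]
grip_width: 0.0003
gripper_force: 0.7
time_s: 5.92
position: [0.6069, -0.0661, 0.0274]
tool_rot: [[-0.22, 0.976, -0.0], [0.976, 0.22, 0.0], [0.0, -0.0, -1.0]]
ft_force: [-0.6, 2.1, 1.3]
grip_width: -0.0001
gripper_force: 0.8
```

```bash
python3 -m handwheel '0.02 -0.1 0 0 0 0 0; 0.04 -0.2 0 0 0 0 0; 0.07 -0.3 0 0 0 0 0; 0.09 -0.4 0 0 0 0 0; 0.11 -0.5 0 0 0 0 0; 0.13 -0.6 0 0 0 0 0'; python3 -m handwheel '0.02 -0.1 0 0 0 0 0; 0.03 -0.15 0 0 0 0 0; 0.04 -0.2 0 0 0 0 0; 0.04 -0.2 0 0 0 0 0'; python3 -m handwheel '0.02 -0.1 0 0 0 0 0; 0.02 -0.1 0 0 0 0 0; 0.02 -0.1 0 0 0 0 0'
```

```text
time_s: 6.42
position: [0.6082, -0.072, 0.0274]
tool_rot: [[-0.22, 0.976, -0.0], [0.976, 0.22, -0.0], [-0.0, -0.0, -1.0]]
ft_force: [-0.1, 1.0, 1.0]
grip_width: 0.0005
gripper_force: 0.8
time_s: 6.75
position: [0.6086, -0.0741, 0.0274]
tool_rot: [[-0.22, 0.976, 0.0], [0.976, 0.22, -0.0], [-0.0, 0.0, -1.0]]
ft_force: [-0.0, 0.1, 0.4]
grip_width: 0.0002
gripper_force: 0.4
time_s: 7.0
position: [0.6088, -0.0751, 0.0273]
tool_rot: [[-0.22, 0.976, 0.0], [0.976, 0.22, -0.0], [-0.0, 0.0, -1.0]]
ft_force: [0.3, 0.6, -0.1]
grip_width: 0.0002
gripper_force: 0.2
```

```bash
for i in 1 2 3; do :; done; python3 -m handwheel '0.02 -0.1 0 0 0 0 0; 0.02 -0.1 0 0 0 0 0' | grep -E 'pos|ft'; python3 -m handwheel '0.02 -0.1 0 0 0 0 0; 0.02 -0.1 0 0 0 0 0' | grep -E 'pos|ft'; python3 -m handwheel '0.02 -0.1 0 0 0 0 0; 0.02 -0.1 0 0 0 0 0' | grep -E 'pos|ft'
```

```text
position: [0.6088, -0.0753, 0.0274]
ft_force: [-0.9, 3.9, 2.0]
position: [0.6088, -0.0754, 0.0274]
ft_force: [-1.5, 10.2, 3.5]
position: [0.6088, -0.0754, 0.0274]
ft_force: [-0.8, 13.6, 3.7]
```

Force rose to 13.6 N with no further motion, so the row is home, and the TCP is at jig y 0.7 mm against the expected 1. Now I'll back straight off, lift, and cross to the keeper's outer side.

```bash
python3 -m handwheel '-0.1 0.4 0 0 0 0 0; -0.4 2 0 0 0 0 0; -1 4.5 0 0 0 0 0; -1.6 7.3 0 0 0 0 0; -1.8 8.5 1 0 0 0 0; -1.8 8.5 4 0 0 0 0; -1.8 8.5 6 0 0 0 0; -1.8 8.5 6 0 0 0 0'; python3 -m handwheel '-2 -1 0 0 0 0 0; -4.5 -3 0 0 0 0 0; -7 -5 0 0 0 0 0; -7.9 -5.3 0 0 0 0 0; -7.9 -5.3 0 0 0 0 0; -7.9 -5.3 0 0 0 0 0'
python3 - <<'E'
from rig import get_image,status
from h import *
import fit
s=get_image("side");t=get_image("top");p=status.observe()["position"]
c,s_=fit.c,fit.s_;d=p-fit.W([0,0,0]);print(p,(np.array([c*d[0]+s_*d[1],-s_*d[0]+c*d[1],d[2]])*1000).round(1))
print(((proj(s,fit.W([0,-10,58]))-[270,140])*4.5),((proj(s,fit.W([-45,2,48]))-[270,140])*4.5))
cv2.imwrite("pics/t3.png",cv2.resize(s["color"][140:265,270:400,::-1],None,fx=4.5,fy=4.5,interpolation=cv2.INTER_CUBIC))
E
```

```text
time_s: 8.17
position: [0.5934, 0.0072, 0.0922]
tool_rot: [[-0.221, 0.975, 0.008], [0.975, 0.221, -0.002], [-0.004, 0.007, -1.0]]
ft_force: [-0.1, -0.7, 0.1]
grip_width: -0.0
gripper_force: 0.0
time_s: 8.67
position: [0.5128, -0.046, 0.0877]
tool_rot: [[-0.219, 0.976, 0.001], [0.976, 0.219, -0.0], [-0.0, 0.001, -1.0]]
ft_force: [0.4, -0.8, -1.3]
grip_width: -0.0002
gripper_force: 0.0
[ 6.09123486e-01 -7.60280590e-02  2.18628365e-01  9.06912441e+01
 -1.19114013e-01 -7.57243288e+01] 12.5264825756448
[[-0.4, 0.0], [-0.3, -1.1], [1.7, 1.1], [-1.1, -0.3], [-0.2, -0.3], [-0.2, -1.1], [0.3, -0.5], [-0.4, 0.0], [-0.8, -0.2], [-0.9, 0.9], [1.6, -1.6], [1.0, -0.0], [0.3, 0.2], [1.2, -1.4], [0.4, -0.6], [1.5, 0.0]]
[ 0.51328486 -0.04561018  0.08746543] [-87.   50.5  87.5]
[[214.67714678 210.04207843]] [[276.53629314 239.26207219]]
```

View pics/t3.png

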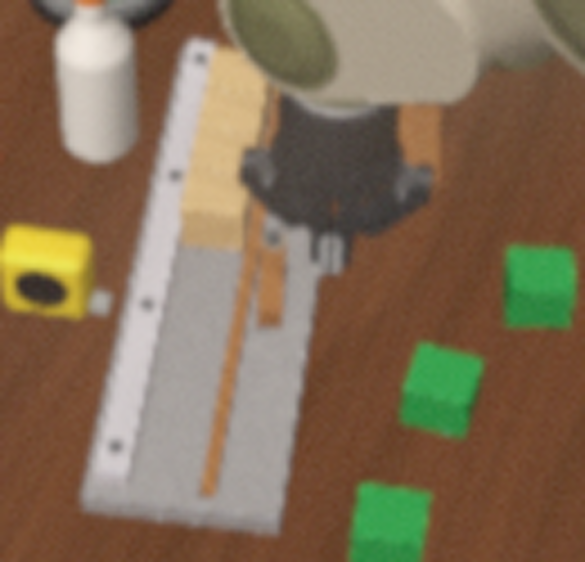

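The row is home against the stop (tail at (210,230)). The keeper at (270,285) is untouched, and the fingers are on its outer side at (328,255). Next I'll descend, approach, then sweep along the computed arc.

```bash
python3 -m handwheel '0 0 -2 0 0 0 0; 0 0 -4 0 0 0 0; 0 0 -5.1 0 0 0 0; 0 0 -5.1 0 0 0 0; 0 0 -5.1 0 0 0 0'; python3 -m handwheel '0.6 0 0 0 0 0 0; 1.2 0 0 0 0 0 0; 1.5 0.05 0 0 0 0 0; 1.9 0.1 0 0 0 0 0; 2.2 0.3 0 0 0 0 0; 2.6 0.6 0 0 0 0 0; 3 0.85 0 0 0 0 0; 3.35 1.05 0 0 0 0 0'; python3 -m handwheel '0.5 0.15 0 0 0 0 0; 0.95 0.3 0 0 0 0 0; 1.5 0.35 0 0 0 0 0; 2 0.35 0 0 0 0 0; 2.5 0.25 0 0 0 0 0; 3.1 0.15 0 0 0 0 0; 3.6 -0.1 0 0 0 0 0; 4.15 -0.35 0 0 0 0 0'; python3 -m handwheel '0.4 -0.3 0 0 0 0 0; 0.85 -0.7 0 0 0 0 0; 1.2 -1.1 0 0 0 0 0; 1.5 -1.4 0 0 0 0 0; 1.55 -1.5 0 0 0 0 0'
```

```text
time_s: 9.18
position: [0.5129, -0.0455, 0.0361]
tool_rot: [[-0.221, 0.975, -0.001], [0.975, 0.221, 0.0], [0.0, -0.001, -1.0]]
ft_force: [1.0, -0.4, 1.1]
grip_width: -0.0001
gripper_force: 0.0
time_s: 9.85
position: [0.5462, -0.0351, 0.0364]
tool_rot: [[-0.22, 0.976, -0.0], [0.976, 0.22, -0.0], [0.0, -0.0, -1.0]]
ft_force: [-0.8, -0.8, 0.1]
grip_width: 0.0001
gripper_force: 0.5
time_s: 10.52
position: [0.5878, -0.0392, 0.0363]
tool_rot: [[-0.22, 0.976, -0.0], [0.976, 0.22, 0.0], [0.0, -0.0, -1.0]]
ft_force: [-1.0, 1.1, -0.8]
grip_width: 0.0002
gripper_force: 0.5
time_s: 10.93
position: [0.6035, -0.0546, 0.0364]
tool_rot: [[-0.219, 0.976, 0.001], [0.976, 0.219, -0.0], [-0.0, 0.001, -1.0]]
ft_force: [0.3, 1.2, -0.4]
grip_width: 0.0002
gripper_force: 0.5
```

```bash
for i in 1; do python3 -m handwheel '0.02 -0.1 0 0 0 0 0; 0.04 -0.2 0 0 0 0 0; 0.04 -0.2 0 0 0 0 0' | grep -E 'pos|ft'; done; python3 -m handwheel '0.02 -0.1 0 0 0 0 0; 0.02 -0.1 0 0 0 0 0' | grep -E 'pos|ft'; python3 -m handwheel '0.02 -0.1 0 0 0 0 0; 0.02 -0.1 0 0 0 0 0' | grep -E 'pos|ft'
```

```text
position: [0.6034, -0.0553, 0.0364]
ft_force: [1.7, 3.9, -1.1]
position: [0.6035, -0.0554, 0.0365]
ft_force: [0.9, 8.2, 0.4]
position: [0.6035, -0.0556, 0.0365]
ft_force: [1.8, 12.6, 2.2]
```

The keeper is at its hard limit: force is rising with no motion, at the expected y. I'll back off, lift, and check.

```bash
python3 -m handwheel '-0.1 0.5 0 0 0 0 0; -0.4 2 0 0 0 0 0; -1 4.5 0 0 0 0 0; -1.3 6 1 0 0 0 0; -1.3 6 4 0 0 0 0; -1.3 6 8 0 0 0 0; -1.3 6 11 0 0 0 0; -1.3 6 13 0 0 0 0'; python3 -m handwheel '-3 3 2 0 0 0 0; -6 6 4 0 0 0 0; -9 9 5 0 0 0 0; -12 12 5 0 0 0 0; -14 15 5 0 0 0 0; -16 18 5 0 0 0 0; -16 18 5 0 0 0 0; -16 18 5 0 0 0 0'
python3 - <<'E'
from rig import get_image,status
from h import *
t=get_image("top");s=get_image("side")
a=cv2.resize(t["color"][110:230,245:435,::-1],None,fx=4.2,fy=4.2,interpolation=cv2.INTER_CUBIC)
cv2.imwrite("pics/t4.png",a)
E
```

```text
time_s: 12.18
position: [0.5912, 0.0028, 0.1709]
tool_rot: [[-0.221, 0.975, 0.005], [0.975, 0.221, -0.001], [-0.002, 0.005, -1.0]]
ft_force: [0.6, -0.4, 0.3]
grip_width: -0.0004
gripper_force: 0.0
time_s: 12.85
position: [0.4292, 0.1838, 0.2174]
tool_rot: [[-0.224, 0.975, 0.002], [0.975, 0.224, -0.0], [-0.001, 0.001, -1.0]]
ft_force: [0.2, 0.2, 0.1]
grip_width: 0.0003
gripper_force: 0.0
```

View pics/t4.png

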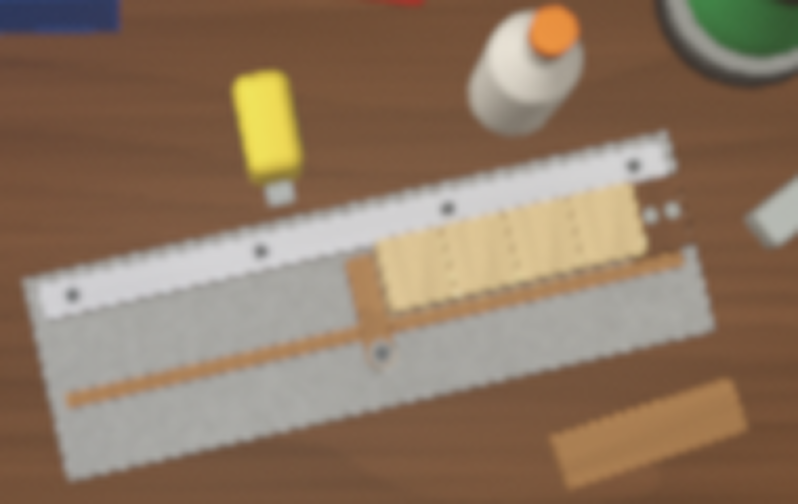

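The row is closed against the stop at (640,215), and the keeper, from (360,260) to (380,355), stands square behind the tail. The bystanders are unmoved and the hand is clear, so I'll hand the job in.

```bash
python3 -c "
from rig import env
print(env.close_job())"
```

```text
the job is handed in; nothing more can be done
None
```

I handed the job in after about 13 s of the 51 s allowed: the last picture shows the four blanks as a closed row against the end stop, the keeper square across behind the last blank, the glue, tape and offcut in place, and the hand clear; the judge's verdict was not returned.

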